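# Third hand: press a rack guide rail against its sprung stop under the bridge pipe

## Task

Take the blue rack guide rail lying on the dishwash table and, aluminium end plate first and flat on the table, slide it through the flared mouth of the grey bracket and under its bridge pipe until it pushes back the yellow sprung stop. Bring the stop's red pointer to the middle of the green marks (about 9 newtons; never to the very end of its travel) and finish still holding it there, steady and straight in the bracket, so that the fitter can screw it down: do not let go. Leave the bottle, the tub and the screwdriver where they are.

Things in the scene. Friction and masses are not known exactly. Their poses are not given: they have to be found in the camera images.
- rail: (All lengths in mm.) Loose rack guide rail, 0.3 to 0.6 kg, an upside-down T: dark steel foot 240 x 50 x 6; along its middle a blue upright web 12 thick, top 40 above the table: grip it from above. Origin: centre of the underside; x along the rail to the end plate, z up. Starts left or right of the bracket's line, end plate roughly away from the robot.
- rail_nose (a point): Centre of the outer face of the rail's bright aluminium end plate (50 wide, 40 high, 6 thick): 120 ahead (+x) of the rail's origin, 20 above its underside.
- bracket: Grey bracket fixed to the table. Origin: on the table, under the middle of the bridge pipe; x is the way the rail is pushed in (roughly away from the robot), y left, z up. Two cheeks 8 thick, 56 high, inner faces 64 apart, from x = -30 to 125; a back wall of that height at x = 125 to 137. No floor: the rail slides on the table. Fixing feet 4 high reach to y = +-70.
- bridge (a point): Middle of the underside of the steel bridge pipe (18 thick) that lies across the cheeks, 56 straight above the bracket's origin.
- mouth (a point): Middle of the bracket's entrance, at table level, at x = -65 in its frame: here two wings, 56 high, stand about 93 apart inside; they narrow to the 64 between the cheeks at x = -30.
- stop (a joint): How far the sprung stop is pushed back, in m: 0 at rest, 0.030 at the end of its travel, along the bracket's +x. Spring 600 N/m without preload, so 0.015 is 9 N. The green marks run from 0.009 to 0.021, red marks from 0.024 to 0.030.
- stop_face (a point): Middle of the front face of the stop, 25 above the table: at rest at x = 55, y = 0 in the bracket's frame. Yellow plate 56 wide, 10 thick, top at 50, between the cheeks. Its red pointer bar, 5 behind this face and 60 above the table, runs over green and red marks on white strips on top of the cheeks.
- rinse_bottle: Bystander: white upright bottle with a blue cap, 68 in diameter, 160 high, on the other side of the bracket's line from the rail. Origin: centre of its underside.
- screw_tub: Bystander: open green tub, rim 80 in diameter, 50 high, standing to the left of the bracket. Origin: centre of its underside.
- screwdriver: Bystander: orange screwdriver, about 200 long, lying to the right of the bracket. Origin: the middle of it, at table level.
There are look-alikes about, which are no part of the job. Leave any orange look-alike of the rail alone. Of the things shaped like the bracket, the grey one is meant.

How it is judged (in metres and radians):
On the way:
1. the rail's end plate has come in under the bridge pipe, low and between the cheeks, before the stop is pushed (x of rail_nose in the frame of bracket above 0.005 m and y of rail_nose in the frame of bracket between -0.01 and 0.01 m and height (world z) of rail_nose below 0.036 m and value of joint stop below 0.003 m).
At the end, for the whole second after the job is handed in: Last second: fingers still on the rail; its end plate presses the stop with 4.5 to 14.5 N; stop still, at 8 to 23 mm of 30; rail still, flat (origin under 6 mm, tilt under 0.06 rad), parallel to the bracket within 0.08 rad; bottle, tub, screwdriver within 30 mm of their starts (contact force between rail and stop between 4.5 and 14.5 N and value of joint stop between 0.008 and 0.023 m and velocity of joint stop between -0.005 and 0.005 m/s and contact force between the fingers and rail above 1.5 N and angle between the x axis of rail and the x axis of bracket, either way round below 0.08 rad and angle between rail's own z axis and vertical below 0.06 rad and height (world z) of rail below 0.006 m and linear speed of rail below 0.01 m/s and not (distance of rinse_bottle from where it was at the start of the episode above 0.03 m) and not (distance of screw_tub from where it was at the start of the episode above 0.03 m) and not (distance of screwdriver from where it was at the start of the episode above 0.03 m)); the arm keeps its last pose, push and grip.
It fails at once if the stop is driven to the end of its travel (value of joint stop above 0.028 m).
It fails at once if the rinse bottle is disturbed (distance of rinse_bottle from where it was at the start of the episode above 0.03 m).
It fails at once if the screw tub is disturbed (distance of screw_tub from where it was at the start of the episode above 0.03 m).
It fails at once if the screwdriver is disturbed (distance of screwdriver from where it was at the start of the episode above 0.03 m).
It also fails if it takes over 51 s, if anything falls off the work surface, if the arm or the gripper's body presses on something with over 40 N, if the wrist force passes 120 N, or if a joint passes its speed limit or range.

## Robot

A 6-joint arm with a two-finger parallel gripper is mounted at the origin on the work surface. World frame = base frame: x ahead of the robot, y to its left, z up, the work surface at z = 0. Lengths are in m, angles in degrees, forces in N, time in s.
With the tool pointing down it reaches from about 0.375 to 0.9 m from the base axis. Payload 3.1 kg.
Tool frame: the origin (TCP) lies on the centre line of the jaws, within the pads' length; the fingertips stand 17 mm ahead of it and the grasp point (between the pads) lies 2 mm behind it; z points along the fingers, y is the line along which they close (so a half turn about z gives the same grasp; the last joint's range is limited). The gripper opens to 87 mm and grips with 3 to 60 N. Pads are 19 mm wide; open, the fingers measure 117 mm over their backs; the gripper's body (75 mm by 190 mm) begins 51 mm behind the grasp point.
Start: joints at [-74.055, 30.224, 82.088, -0, 67.689, -10.227], TCP at [0.276, -0.561, 0.24] pointing down, gripper open.
Joint ranges: [-176.69, 176.69], [-43.24, 126.21], [12.49, 139.97], [-82, 262], [0, 151.66], [-163.58, 163.58]. Speed limits (degrees/s): [159.86, 159.86, 180, 180, 180, 180].

## Interface

Orientations are given as a 3x3 rotation matrix whose columns are the frame's x, y, z axes.
In Python, from rig import bot, imaging, finder gives the robot as it stands. The module is installed in compiled form; this text tells all that it offers.
- The arm moves only by the tool play_rows, never from a script. Its argument "motion" is a list that holds one entry, the list of rows, each a list of 6 numbers: the shift along the tool's x, y, z in normalised numbers (1 is 400 mm), then the turn, a rotation vector about the tool's x, y, z in shares of 90 degrees (1.0 is 90 degrees). In form: [[[dx, dy, dz, wx, wy, wz], ...]]. A call has 1 to 8 rows; each row is the pose to reach, as a shift and turn from the pose commanded when the call began, along the tool's axes at that moment; what a row does not reach only later rows make up. A row lasts 1/12 s, in which the tool goes at most 41.7 mm and 7.16 degrees, less where a joint would pass 70% of its speed; a pose out of reach is approached as far as the arm can. A call with a gripper value outside its range is refused whole. "fingers" is the finger opening in m, from 0 to 0.087, set as the call begins (left out, the last holds). The fingers move at their own pace and stop on an object; the grip force is fixed at half the most. Time passes only in rows, so rows that repeat a pose let the fingers close. It gives the time, the measured TCP pose, the force, the opening and the grip force at its end, in the units of the state.
- bot.read_state(): the state, without advancing time (a new reading comes with each control period).
- imaging.capture(name): name is "side" or "top" or "wrist"; returns a dict with "frame" (420x560x3 uint8, red, green, blue), "camera_matrix" (3x3 intrinsics, pixels), "k1" (the pictures are not rectified: a ray, as slopes to the right and down, at radius r is drawn at 1 + k1 r^2 times it, then the intrinsics apply), "R" (3x3) and "t" (3): a world point X has camera coordinates R X + t. Camera axes: x right, y down, z forward; pixel columns grow to the right and rows downward; lengths in m; the calibration is good to about 2 mm. A picture is of the moment at which its call begins. There is no depth.
- bot.hand_in(): hands the job in; it is judged then, once.
Trained networks look in the newest picture that a camera, given by its name, has taken for a name from the list of things; names that differ only in an ending like _2 or _b are one class to them, and where a whole thing is asked for, a point or a joint stands for the part that bears it (a point fixed in the world has none). Each returns a list of dicts, best first, with "confidence" (0 to 1); they miss things now and then, are a little off and sometimes report something else, mostly with a low value. They report only what shows in the picture. A call takes as long as a camera call. They do not tell look-alikes from the thing itself.
- finder.recognise(camera, name): "at" ([x, y, z] in m, in world coordinates, good to about 4 mm: the middle of the surface that is visible of it).
- finder.outline_of(camera, name): "pixels" (420x560 bool, what is visible of it).
The state is a dict: "time_s": time; "joint_positions": joint angles; "qvel": joint speeds; "tau": joint torques, N m; "position": TCP position; "tcp_rot": TCP orientation; "force": force on the tool from outside, world axes, zero at the start; "moment": the same for the moment, N m; "opening": opening from 0.0 (shut) to 1.0 (fully open); "grasp_force": force on a finger pad.
Only numpy, scipy, OpenCV 4.12 (cv2) and the standard library are available. Lean on these libraries where they do the work, as an engineer would, in place of code of your own. Each camera call takes 0.05 s, during which the arm holds its last target. There are 200 camera calls.

## Working session

There is one attempt and no reset: what is moved stays moved. The work goes in short steps, Python scripts to look and compute and a tool call to move; the robot and the scene stay as the last step left them, time stands still between calls to the robot, and variables do not carry over. Pictures are saved under pics/ and viewed, at most 10 in all, crops included, and the job is handed in when it is done.

Besides the shell and the picture viewer there is one more tool, called as name(argument=value, ...) on one line, values as JSON. play_rows: Moves the arm, as the interface text tells. Its arguments: {"type":"object","properties":{"motion":{"type":"array"},"fingers":{"type":"number"}},"required":["motion"]}

```bash
mkdir -p pics; cat > h.py <<'E'
import numpy as np, cv2
from rig import bot, imaging, finder
def snap(n,f=None):
    c=imaging.capture(n)
    if f: cv2.imwrite('pics/'+f,c['frame'][:,:,::-1])
    return c
def ray(c,px):
    K=np.array(c['camera_matrix'],float);R=np.array(c['R']);t=np.array(c['t'])
    d=np.array([(px[0]-K[0,2])/K[0,0],(px[1]-K[1,2])/K[1,1]])
    u=d.copy()
    for _ in range(30): u=d/(1+c['k1']*(u@u))
    v=R.T@np.array([u[0],u[1],1]); return -R.T@t, v/np.linalg.norm(v)
def atz(c,px,z):
    o,v=ray(c,px); return o+v*(z-o[2])/v[2]
def tri(*obs):
    A=np.zeros((3,3));b=np.zeros(3)
    for c,p in obs:
        o,v=ray(c,p);M=np.eye(3)-np.outer(v,v);A+=M;b+=M@o
    return np.linalg.solve(A,b)
def proj(c,X):
    K=np.array(c['camera_matrix'],float);p=np.array(c['R'])@X+np.array(c['t']);u=p[:2]/p[2]
    u=u*(1+c['k1']*(u@u)); return np.array([K[0,0]*u[0]+K[0,2],K[1,1]*u[1]+K[1,2]])
E
python3 - <<'E'
from h import *
for n in ['top','side']:
    c=snap(n,n+'0.png')
    for k in ['rail','rail_nose','bracket','bridge','mouth','stop_face','rinse_bottle','screw_tub','screwdriver']:
        try: print(n,k,[(np.round(d['at'],3).tolist(),round(d['confidence'],2)) for d in finder.recognise(n,k)][:4])
        except Exception as e: print(n,k,e)
E
```

```text
top rail [([0.665, 0.512, 0.008], 0.8), ([0.455, 0.3, 0.006], 0.56), ([0.742, 0.051, 0.037], 0.5)]
top rail_nose [([0.665, 0.51, 0.006], 0.95)]
top bracket [([0.598, -0.473, 0.035], 0.76), ([0.726, 0.053, 0.046], 0.72), ([0.734, 0.05, 0.036], 0.48)]
top bridge [([0.596, -0.475, 0.035], 0.94), ([0.727, 0.046, 0.048], 0.84)]
top mouth [([0.598, -0.477, 0.035], 0.96), ([0.724, 0.048, 0.05], 0.79)]
top stop_face [([0.739, 0.052, 0.035], 0.57), ([0.628, -0.485, 0.035], 0.54)]
top rinse_bottle [([0.447, -0.255, 0.112], 0.81), ([0.689, 0.269, 0.01], 0.65)]
top screw_tub [([0.692, 0.27, 0.01], 0.94), ([0.735, 0.048, 0.035], 0.58)]
top screwdriver [([0.736, -0.318, 0.021], 0.67)]
side rail [([0.454, 0.313, 0.017], 0.75), ([0.665, 0.522, 0.006], 0.66), ([0.719, 0.088, 0.034], 0.34)]
side rail_nose [([0.666, 0.523, 0.007], 0.83), ([0.46, 0.309, 0.018], 0.67)]
side bracket [([0.588, -0.469, 0.036], 0.91), ([0.716, 0.082, 0.038], 0.78)]
side bridge [([0.712, 0.086, 0.033], 0.81), ([0.586, -0.466, 0.033], 0.61)]
side mouth [([0.591, -0.469, 0.032], 0.98), ([0.716, 0.081, 0.036], 0.63), ([0.456, 0.309, 0.014], 0.5), ([0.686, 0.251, 0.028], 0.34)]
side stop_face [([0.75, 0.038, 0.032], 0.49)]
side rinse_bottle [([0.453, -0.241, 0.079], 0.75)]
side screw_tub [([0.683, 0.254, 0.03], 0.8)]
side screwdriver [([0.737, -0.322, 0.014], 0.7)]
```

View pics/top0.png

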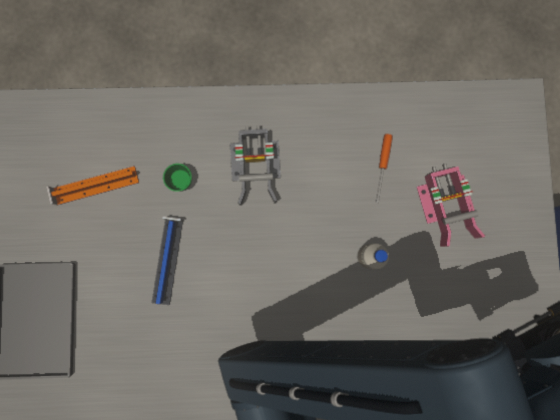

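View pics/side0.png

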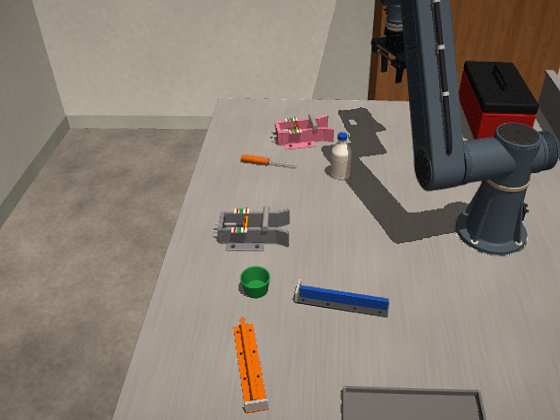

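Blue rail candidates in the top view: blue at (165,260), orange look-alike at (93,185). Bracket candidates: grey at (256,165), pink look-alike at (450,205). By the description I choose the blue rail, end plate at (173,218), and the grey bracket. A close crop will check this.

```bash
python3 - <<'E'
from h import *
ct=snap('top');cs=snap('side')
f=ct['frame'][118:308,145:295]
cv2.imwrite('pics/crop1.png',cv2.resize(f[:,:,::-1],None,fx=3.15,fy=3.15,interpolation=cv2.INTER_CUBIC))
def blue(c,box):
    hsv=cv2.cvtColor(c['frame'],cv2.COLOR_RGB2HSV);m=cv2.inRange(hsv,(105,150,60),(125,255,255))
    z=np.zeros_like(m);x0,y0,x1,y1=box;z[y0:y1,x0:x1]=m[y0:y1,x0:x1];return z
for n,c,b in (('top',ct,(140,200,200,320)),('side',cs,(285,270,400,325))):
    m=blue(c,b);r=cv2.minAreaRect(cv2.findNonZero(m));bx=cv2.boxPoints(r)
    print(n,r,bx.round(1).tolist()); print([atz(c,p,.04).round(4).tolist() for p in bx])
print([np.round(x,3).tolist() for x in (ray(ct,(280,210)))],[np.round(x,3).tolist() for x in (ray(cs,(280,210)))])
E
```

```text
top ((164.2437286376953, 261.6217041015625), (3.516861915588379, 82.03619384765625), 9.29330825805664) [[155.89999389648438, 301.79998779296875], [169.10000610351562, 220.89999389648438], [172.60000610351562, 221.39999389648438], [159.39999389648438, 302.3999938964844]]
[[0.3407, 0.3231, 0.04], [0.5597, 0.2879, 0.04], [0.5579, 0.2783, 0.04], [0.339, 0.3138, 0.04]]
side ((343.29827880859375, 297.3447570800781), (88.70758819580078, 11.768342018127441), 8.530765533447266) [[298.6000061035156, 296.6000061035156], [300.29998779296875, 284.8999938964844], [388.0, 298.1000061035156], [386.29998779296875, 309.70001220703125]]
[[0.5624, 0.3207, 0.04], [0.5598, 0.281, 0.04], [0.336, 0.3155, 0.04], [0.3431, 0.3536, 0.04]]
[[0.447, 0.005, 1.358], [0.103, -0.018, -0.995]] [[0.513, 1.226, 1.088], [0.075, -0.763, -0.642]]
```

View pics/crop1.png

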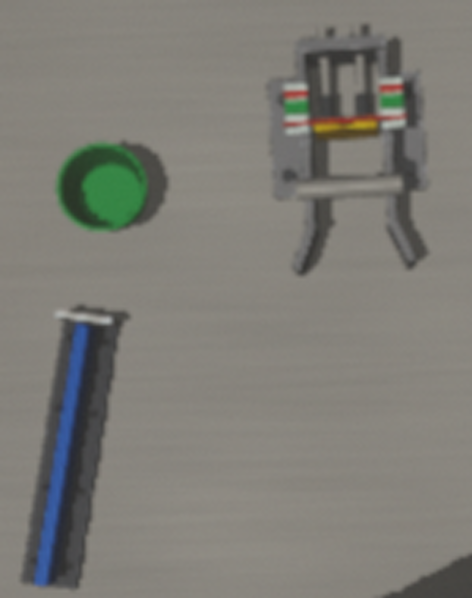

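The crop confirms the choice: the blue rail has its bright end plate at crop (85,317), and the grey bracket has its bridge pipe at (350,187) and yellow stop at (345,127). Next I plan the approach.

```bash
cat >> h.py <<'E'
from scipy.spatial.transform import Rotation as Ro
def to(p,yaw=None,R0=None,p0=None):
    "tool-frame row to world position p with tool down and tool y axis perpendicular to rail yaw (deg)"
    s=bot.read_state();R=np.array(s['tcp_rot']) if R0 is None else R0;p0=np.array(s['position']) if p0 is None else p0
    w=np.zeros(3)
    if yaw is not None:
        best=None
        for k in (0,180):
            a=np.radians(yaw+k);x=np.array([np.cos(a),np.sin(a),0]);z=np.array([0,0,-1.]);T=np.c_[x,np.cross(z,x),z]
            v=Ro.from_matrix(R.T@T).as_rotvec(degrees=True)
            if best is None or np.linalg.norm(v)<np.linalg.norm(best): best=v
        w=best
    return np.r_[(R.T@(np.array(p)-p0)).round(4),w.round(2)].tolist()
E
python3 - <<'E'
from h import *
s=bot.read_state();print(s['time_s'],np.round(s['tcp_rot'],3).tolist(),s['position'],s['opening'])
print(to((.44,-.1,.26),-9.15),to((.40,.309,.2),-9.15))
E
```

```text
1.1 [[0.897, 0.441, 0.0], [0.441, -0.897, -0.0], [0.0, 0.0, -1.0]] [ 0.27569906 -0.56089032  0.23956483] 1.005406111887231
[0.3507, -0.3412, -0.0204, 0.0, -0.0, 35.32] [0.4952, -0.7259, 0.0396, 0.0, -0.0, 35.32]
```

Careful with the scale: shifts go in shares of 400 mm and turns go in shares of 90 degrees. That gives: 0.35 m / 0.4 = 0.875, -0.341 m / 0.4 = -0.8525, 35.3 degrees / 90 = 0.3922.

play_rows(motion=[[[0.11, -0.1075, -0.025, 0, 0, 0.0489], [0.22, -0.2125, -0.05, 0, 0, 0.0978], [0.33, -0.32, -0.05, 0, 0, 0.1467], [0.4375, -0.4275, -0.05, 0, 0, 0.1956], [0.5475, -0.5325, -0.05, 0, 0, 0.2444], [0.6575, -0.64, -0.05, 0, 0, 0.2933], [0.7675, -0.75, -0.05, 0, 0, 0.3444], [0.875, -0.8525, -0.05, 0, 0, 0.3922]]], fingers=0.087)

```text
time_s: 1.77
position: [0.3872, -0.2461, 0.2591]
tcp_rot: [[0.987, -0.163, 0.001], [-0.163, -0.987, -0.0], [0.001, 0.0, -1.0]]
force: [-0.2, 0.7, -0.2]
opening: 0.999
grasp_force: 0.0
```

```bash
python3 - <<'E'
from h import *
s=bot.read_state();print(s['time_s'],s['position'],np.round(s['joint_positions'],1))
print(to((.44,-.1,.26),-9.15),to((.40,.309,.22),-9.15))
E
```

```text
1.7667 [ 0.38723726 -0.24612677  0.25905981] [-46.4  15.8 103.7   0.   60.4  52.9]
[0.0282, -0.1528, -0.001, 0.02, -0.04, -0.24] [-0.078, -0.5498, 0.0388, 0.02, -0.04, -0.24]
```

Scaled: -0.304 m / 0.4 = -0.76, 0.024 m / 0.4 = 0.06.

play_rows(motion=[[[0.06, -0.76, 0, 0, 0, 0], [0.06, -0.76, 0, 0, 0, 0], [0.06, -0.76, 0, 0, 0, 0], [0.06, -0.76, 0, 0, 0, 0], [0.06, -0.76, 0, 0, 0, 0], [0.06, -0.76, 0, 0, 0, 0], [0.06, -0.76, 0, 0, 0, 0], [0.06, -0.76, 0, 0, 0, 0]]])

```text
time_s: 2.43
position: [0.4594, 0.0531, 0.2591]
tcp_rot: [[0.988, -0.154, 0.002], [-0.154, -0.988, 0.002], [0.001, -0.002, -1.0]]
force: [-0.7, -0.3, 0.0]
opening: 0.999
grasp_force: 0.0
```

```bash
python3 - <<'E'
from h import *
s=bot.read_state();print(s['time_s'],s['position'],np.round(s['joint_positions'],1))
c=snap('wrist','w0.png'); print(finder.recognise('wrist','bracket')[:1])
print(to((.40,.309,.22),-9.15),s['force'])
E
```

```text
2.4333 [0.45937974 0.05305858 0.25914608] [-7.400e+00  1.610e+01  1.033e+02  1.000e-01  6.060e+01  9.140e+01]
[]
[-0.0981, -0.2459, 0.039, -0.02, -0.04, 0.32] [-0.74316706 -0.29706976  0.04580841]
```

View pics/w0.png

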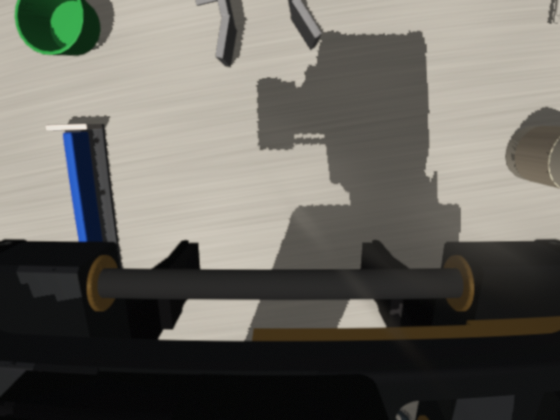

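The wrist view shows the blue rail at (75,190) with its plate at (67,128). The grey wing tips are at (228,60) and (313,42), and the tub is at (60,20). I move forward a little to see the whole bracket.

Scaled: 0.13 m / 0.4 = 0.325, 0.12 m / 0.4 = 0.3.

play_rows(motion=[[[0.1, -0.015, 0, 0, 0, 0], [0.2, -0.03, 0, 0, 0, 0], [0.3, -0.045, 0, 0, 0, 0], [0.325, -0.05, 0, 0, 0, 0], [0.325, -0.05, 0, 0, 0, 0], [0.325, -0.05, 0, 0, 0, 0]]])

```text
time_s: 3.03
position: [0.5898, 0.0462, 0.258]
tcp_rot: [[0.987, -0.16, -0.002], [-0.16, -0.987, -0.0], [-0.002, 0.001, -1.0]]
force: [-0.6, -0.8, 0.4]
opening: 1.002
grasp_force: 0.0
```

```bash
python3 - <<'E'
from h import *
import pickle
s=bot.read_state();print(s['time_s'],s['position'])
c=snap('wrist','w1.png');pickle.dump(c,open('w1.pkl','wb'))
E
```

```text
3.0333 [0.58980419 0.04620844 0.25804148]
```

View pics/w1.png

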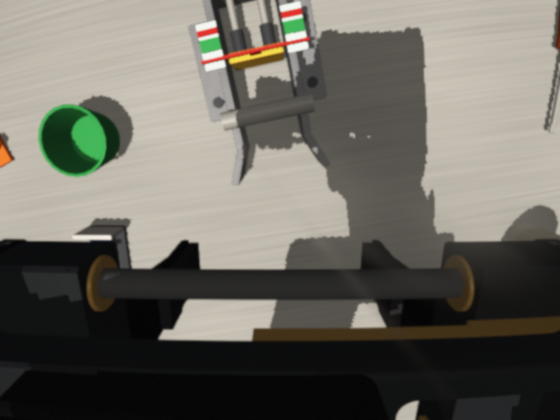

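The view shows the whole bracket: pipe from (228,121) to (312,103), stop at (257,56), wing tip at (237,183). I enlarge this part to pick points.

```bash
python3 - <<'E'
import cv2
f=cv2.imread('pics/w1.png')[0:190,180:340]
cv2.imwrite('pics/w1c.png',cv2.resize(f,None,fx=3.1,fy=3.1,interpolation=cv2.INTER_CUBIC))
E
```

```text
(no output)
```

View pics/w1c.png

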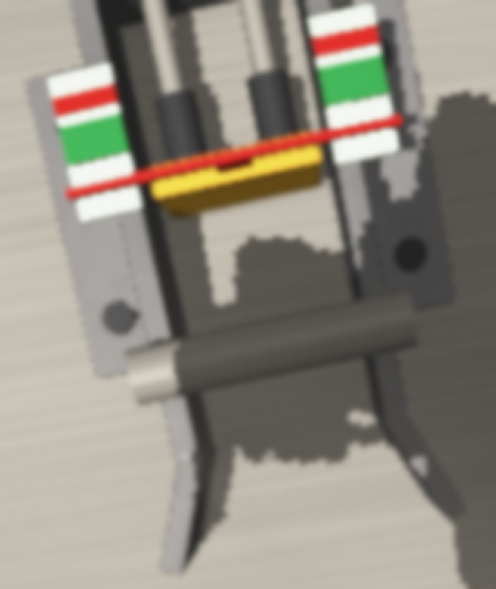

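```bash
cat > fit.py <<'E'
from h import *
import pickle
from scipy.optimize import least_squares
c=pickle.load(open('w1.pkl','rb'))
P=lambda x,y:np.array([x/3.1+180-.35,y/3.1-.35])
# (pixel, x, sign, half-width index or value, z)
F=[((70,194),60,1,'p',60),((400,121),60,-1,'p',60),((155,198),55,1,28,50),((322,160),55,-1,28,50),
((98,156),69,1,'g',56.5),((90,115),81,1,'g',56.5),((357,100),69,-1,'g',56.5),((349,63),81,-1,'g',56.5),
((135,376),0,1,'b',65),((414,320),0,-1,'b',65),((183,571),-65,1,46.5,56)]
def res(v):
    x,y,a,p,g,b=v;hw={'p':p,'g':g,'b':b};o=[]
    for px,fx,s,w,z in F:
        w=hw.get(w,w);l=np.array([fx,s*w])/1e3
        X=np.array([x+np.cos(a)*l[0]-np.sin(a)*l[1],y+np.sin(a)*l[0]+np.cos(a)*l[1],z/1e3])
        o.append(proj(c,X)-P(*px))
    return np.ravel(o)
r=least_squares(res,[.71,.05,.07,40,36,40],x_scale=[.01,.01,.05,5,5,5],loss='soft_l1')
print(r.x.round(4),np.degrees(r.x[2]));print(res(r.x).reshape(-1,2).round(1).tolist())
print('pipe mid from w1+top:',tri((c,P(275,348))))
E
python3 fit.py; python3 -c "
from h import *
c=snap('top')
f=lambda x,y:(145+x/3.15-.35,118+y/3.15-.35)
print([atz(c,f(*p),z).round(4).tolist() for p,z in (((351,187),.065),((345,127),.05),((298,190),.065),((405,183),.065))])
import pickle;w=pickle.load(open('w1.pkl','rb'))
print('tri pipe',tri((c,f(351,187)),(w,(275/3.1+179.65,348/3.1-.35))))
print(to((.40,.309,.16),-9.15))
"
```

```text
[6.72400e-01 4.45000e-02 4.21000e-02 5.32728e+01 4.17930e+01 4.57510e+01] 2.413240508787838
[[-0.1, -0.1], [-0.2, -0.2], [-0.0, -0.1], [0.3, 0.1], [0.6, 0.9], [0.3, 1.5], [0.1, 0.3], [0.3, -0.6], [-0.3, 0.4], [-0.5, -0.7], [-0.5, -1.4]]
pipe mid from w1+top: [ 0.67550842  0.04617008 -0.02676251]
[[0.6726, 0.0449, 0.065], [0.7291, 0.0497, 0.05], [0.671, 0.0911, 0.065], [0.6751, -0.0021, 0.065]]
tri pipe [0.67176629 0.04413879 0.07008628]
[-0.2277, -0.2288, 0.0989, 0.02, 0.15, -0.04]
```

Bracket found: origin (0.672, 0.0445), yaw 2.4°. Wrist fit and top view agree, and the triangulated pipe height is 70 mm against about 65 expected. Now to the rail.

Scaled: -0.229 m / 0.4 = -0.5725, -0.228 m / 0.4 = -0.57.

play_rows(motion=[[[-0.57, -0.5725, 0.15, 0, 0, 0], [-0.57, -0.5725, 0.15, 0, 0, 0], [-0.57, -0.5725, 0.15, 0, 0, 0], [-0.57, -0.5725, 0.15, 0, 0, 0], [-0.57, -0.5725, 0.15, 0, 0, 0], [-0.57, -0.5725, 0.15, 0, 0, 0], [-0.57, -0.5725, 0.15, 0, 0, 0], [-0.57, -0.5725, 0.15, 0, 0, 0]]])

```text
time_s: 3.8
position: [0.3983, 0.3103, 0.1989]
tcp_rot: [[0.987, -0.159, -0.001], [-0.159, -0.987, -0.0], [-0.001, 0.001, -1.0]]
force: [0.9, 0.2, -0.1]
opening: 0.997
grasp_force: 0.0
```

play_rows(motion=[[[0, 0, 0, 0, 0, 0], [0, 0, 0, 0, 0, 0], [0, 0, 0, 0, 0, 0]]])

```text
time_s: 4.05
position: [0.4011, 0.3093, 0.1993]
tcp_rot: [[0.987, -0.158, 0.001], [-0.158, -0.987, -0.0], [0.001, 0.0, -1.0]]
force: [1.4, -1.1, -0.3]
opening: 1.001
grasp_force: 0.0
```

```bash
python3 - <<'E'
from h import *
import pickle
s=bot.read_state();print(s['time_s'],s['position'],np.round(s['joint_positions'],1))
c=snap('wrist','w2.png');pickle.dump(c,open('w2.pkl','wb'));ct=snap('top')
def line(c,box):
    hsv=cv2.cvtColor(c['frame'],cv2.COLOR_RGB2HSV);m=cv2.inRange(hsv,(105,140,50),(125,255,255))
    x0,y0,x1,y1=box;z=np.zeros_like(m);z[y0:y1,x0:x1]=m[y0:y1,x0:x1];return cv2.minAreaRect(cv2.findNonZero(z))
r=line(c,(0,0,560,235));b=cv2.boxPoints(r);print(r);print([atz(c,p,.04).round(4).tolist() for p in b])
E
```

```text
4.05 [0.40114199 0.30925776 0.1992604 ] [ 25.   24.4 101.4  -0.   54.1 124.1]
((280.89093017578125, 124.99888610839844), (14.4307279586792, 218.09027099609375), 0.5816630125045776)
[[0.3682, 0.321, 0.04], [0.5605, 0.2874, 0.04], [0.5584, 0.2753, 0.04], [0.3658, 0.307, 0.04]]
```

View pics/w2.png

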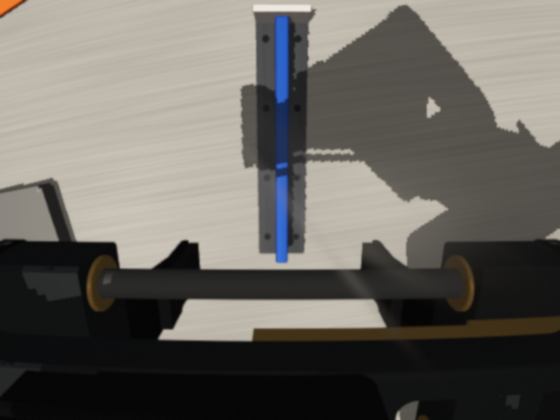

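The picture shows the rail straight ahead, with the web centred at column 282, the plate at row 10 and the rear end at row 262. I check the web-top height from two views and then descend.

```bash
python3 - <<'E'
from h import *
import pickle
w=pickle.load(open('w2.pkl','rb'));ct=snap('top')
print(tri((w,(282,16)),(ct,(145+82/3.15-.35,118+324/3.15-.35))), tri((w,(282,262)),(ct,(145+42/3.15-.35,118+584/3.15-.35))))
print(to((.400,.3075,.028),-9.4))
E
```

```text
[0.55939381 0.2821948  0.04325022] [0.33759305 0.31678154 0.04116824]
[-0.0025, 0.0017, 0.1712, -0.02, -0.06, 0.15]
```

Scaled: 0.171 m / 0.4 = 0.4275, 0.157 m / 0.4 = 0.3925.

play_rows(motion=[[[-0.005, 0.005, 0.0875, 0, 0, 0], [-0.005, 0.005, 0.175, 0, 0, 0], [-0.005, 0.005, 0.2625, 0, 0, 0], [-0.005, 0.005, 0.3375, 0, 0, 0], [-0.005, 0.005, 0.3925, 0, 0, 0], [-0.005, 0.005, 0.4275, 0, 0, 0], [-0.005, 0.005, 0.4275, 0, 0, 0], [-0.005, 0.005, 0.4275, 0, 0, 0]]])

```text
time_s: 4.87
position: [0.3999, 0.3072, 0.0273]
tcp_rot: [[0.987, -0.161, -0.001], [-0.161, -0.987, -0.001], [-0.001, 0.001, -1.0]]
force: [0.7, 0.1, 0.3]
opening: 0.998
grasp_force: 0.0
```

play_rows(motion=[[[0, 0, 0, 0, 0, 0], [0, 0, 0, 0, 0, 0], [0, 0, 0, 0, 0, 0], [0, 0, 0, 0, 0, 0], [0, 0, 0, 0, 0, 0], [0, 0, 0, 0, 0, 0], [0, 0, 0, 0, 0, 0], [0, 0, 0, 0, 0, 0]]], fingers=0.0)

```text
time_s: 5.53
position: [0.3993, 0.3082, 0.0279]
tcp_rot: [[0.987, -0.158, 0.0], [-0.158, -0.987, 0.0], [0.0, -0.0, -1.0]]
force: [-0.5, 0.4, -0.1]
opening: 0.479
grasp_force: 0.0
```

play_rows(motion=[[[0, 0, 0, 0, 0, 0], [0, 0, 0, 0, 0, 0], [0, 0, 0, 0, 0, 0], [0, 0, 0, 0, 0, 0]]])

```text
time_s: 5.87
position: [0.3993, 0.3081, 0.0277]
tcp_rot: [[0.987, -0.159, -0.0], [-0.159, -0.987, -0.0], [-0.0, 0.0, -1.0]]
force: [0.2, 0.2, -0.6]
opening: 0.173
grasp_force: 0.0
```

```bash
cat > look.py <<'E'
from h import *
import sys,pickle
def look():
    s=bot.read_state();R=np.array(s['tcp_rot']);yaw=np.degrees(np.arctan2(R[1,0],R[0,0]))
    print('t',s['time_s'],'pos',np.round(s['position'],4),'yaw',yaw.round(2),'F',np.round(s['force'],1),'open',round(s['opening'],3),'g',s['grasp_force'])
    c=snap('wrist',sys.argv[1] if len(sys.argv)>1 else None)
    hsv=cv2.cvtColor(c['frame'],cv2.COLOR_RGB2HSV);m=cv2.inRange(hsv,(105,140,50),(125,255,255));m[235:]=0
    p=cv2.findNonZero(m)
    r=cv2.minAreaRect(p);b=cv2.boxPoints(r);b=b[np.argsort(b[:,1])]
    f,k=(atz(c,q,.04) for q in ((b[0]+b[1])/2,(b[2]+b[3])/2));d=f-k
    a=np.arctan2(d[1],d[0]);nose=f+.006*d/np.linalg.norm(d)
    B=np.array([.6724,.0445]);t=np.radians(2.4);e=nose[:2]-B
    print('rail yaw',np.degrees(a).round(2),'nose world',nose.round(4),'nose in bracket',np.round([e@[np.cos(t),np.sin(t)],e@[-np.sin(t),np.cos(t)]],4))
look()
E
python3 look.py
```

```text
t 5.8667 pos [0.3993 0.3081 0.0277] yaw -9.13 F [ 0.2  0.2 -0.6] open 0.173 g 0.0
rail yaw -9.13 nose world [0.5185 0.2883 0.04  ] nose in bracket [-0.1436  0.2501]
```

play_rows(motion=[[[0, 0, 0, 0, 0, 0], [0, 0, 0, 0, 0, 0], [0, 0, 0, 0, 0, 0], [0, 0, 0, 0, 0, 0]]])

```text
time_s: 6.25
position: [0.3993, 0.3081, 0.0277]
tcp_rot: [[0.987, -0.159, -0.0], [-0.159, -0.987, -0.0], [-0.0, 0.0, -1.0]]
force: [-0.3, 1.1, -1.3]
opening: 0.134
grasp_force: 30.0
```

```bash
cat >> h.py <<'E'
B=np.array([.6724,.0445]);YB=2.4;L=.168
def inb(p):
    t=np.radians(YB);e=np.array(p)[:2]-B;return np.array([e@[np.cos(t),np.sin(t)],e@[-np.sin(t),np.cos(t)]])
def outb(x,y,z):
    t=np.radians(YB);return np.r_[B+x*np.array([np.cos(t),np.sin(t)])+y*np.array([-np.sin(t),np.cos(t)]),z]
E
sed -i "s/^look()//" look.py; sed -i "/    B=np/,/    print('rail yaw'/c\    print('rail yaw',np.degrees(a).round(2));n=np.array(s['position'])[:2]+L*np.array([np.cos(a),np.sin(a)]);print('nose in bracket',inb(n).round(4),'tcp in bracket',inb(s['position']).round(4))" look.py; echo "look()">>look.py
python3 look.py; python3 -c "
from h import *
print(to(outb(-.095-L,0,.0277),2.4))"
```

```text
t 6.25 pos [0.3993 0.3081 0.0277] yaw -9.13 F [-0.3  1.1 -1.3] open 0.134 g 30.0004647905007
rail yaw -9.13
nose in bracket [-0.0972  0.2413] tcp in bracket [-0.2618  0.2748]
[0.0538, 0.2696, -0.0, -0.0, 0.0, -11.53]
```

Scaled: 0.14 m / 0.4 = 0.35, 0.12 m / 0.4 = 0.3, -6 degrees / 90 = -0.0667.

play_rows(motion=[[[0.0025, 0.02, 0, 0, 0, -0.0033], [0.01, 0.0575, 0, 0, 0, -0.0111], [0.02, 0.1025, 0, 0, 0, -0.0189], [0.03, 0.15, 0, 0, 0, -0.0278], [0.04, 0.2, 0, 0, 0, -0.0378], [0.05, 0.25, 0, 0, 0, -0.0478], [0.06, 0.3, 0, 0, 0, -0.0567], [0.07, 0.35, 0, 0, 0, -0.0667]]])

```text
time_s: 6.97
position: [0.4044, 0.1642, 0.0277]
tcp_rot: [[0.999, -0.053, -0.0], [-0.053, -0.999, -0.0], [-0.0, 0.0, -1.0]]
force: [-0.6, 0.2, -2.4]
opening: 0.135
grasp_force: 30.0
```

```bash
python3 look.py; python3 -c "
from h import *
print(to(outb(-.095-L,0,.0277),2.4))"
```

```text
t 6.9667 pos [0.4044 0.1642 0.0277] yaw -3.02 F [-0.6  0.2 -2.4] open 0.135 g 30.015041939914227
rail yaw -3.05
nose in bracket [-0.0955  0.1149] tcp in bracket [-0.2628  0.1308]
[0.0123, 0.1278, 0.0001, 0.05, 0.09, -5.54]
```

Scaled: 0.128 m / 0.4 = 0.32, 0.126 m / 0.4 = 0.315, -5.5 degrees / 90 = -0.0611.

play_rows(motion=[[[0.005, 0.05, 0, 0, 0, -0.01], [0.01, 0.1, 0, 0, 0, -0.02], [0.015, 0.15, 0, 0, 0, -0.0289], [0.02, 0.2, 0, 0, 0, -0.0389], [0.025, 0.25, 0, 0, 0, -0.0489], [0.03, 0.29, 0, 0, 0, -0.0567], [0.03, 0.315, 0, 0, 0, -0.0611], [0.03, 0.32, 0, 0, 0, -0.0611]]])

```text
time_s: 7.68
position: [0.4098, 0.0354, 0.0277]
tcp_rot: [[0.999, 0.039, 0.0], [0.039, -0.999, -0.0], [0.0, 0.0, -1.0]]
force: [0.3, 1.7, -3.4]
opening: 0.136
grasp_force: 30.0
```

play_rows(motion=[[[0, 0, 0, 0, 0, 0], [0, 0, 0, 0, 0, 0]]])

```text
time_s: 7.85
position: [0.4096, 0.0371, 0.0278]
tcp_rot: [[0.999, 0.04, -0.0], [0.04, -0.999, 0.0], [-0.0, -0.0, -1.0]]
force: [-0.6, -1.1, -3.7]
opening: 0.136
grasp_force: 30.0
```

```bash
python3 look.py w3.png; python3 -c "
from h import *
print(to(outb(-.095-L,0,.0277),2.4))"
```

```text
t 7.85 pos [0.4096 0.0371 0.0278] yaw 2.3 F [-0.6 -1.1 -3.7] open 0.136 g 30.01257640309632
rail yaw 2.37
nose in bracket [-0.0949  0.0035] tcp in bracket [-0.2629  0.0036]
[-0.0001, 0.0038, 0.0001, -0.01, 0.01, -0.06]
```

View pics/w3.png

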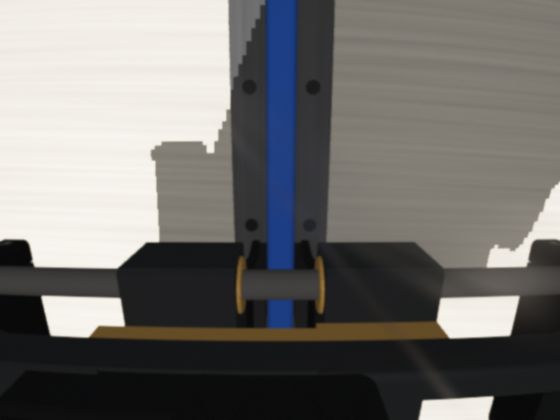

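The gripped rail shows straight ahead with its web at column 281. I check where the nose is in the top view, with the bracket in the same picture.

```bash
python3 - <<'E'
from h import *
c=snap('top');f=c['frame'][115:315,200:320]
cv2.imwrite('pics/t3.png',cv2.resize(f[:130,:,::-1],None,fx=4.5,fy=4.5,interpolation=cv2.INTER_CUBIC))
print(proj(c,outb(-.095,.0038,.04)),proj(c,outb(-.095,.0288,.04)),proj(c,outb(-.095,-.0212,.04)))
E
```

```text
[257.26140653 212.51918259] [248.24992278 213.09762653] [266.26860498 211.94108714]
```

View pics/t3.png

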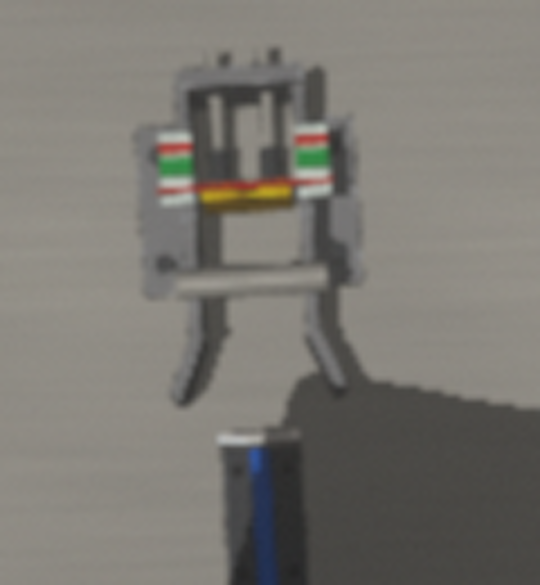

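The plate is at (57,97) in the native crop, centred about 4 mm left of the bracket line and 4 mm further forward than I assumed. I correct sideways first, then go in.

Scaled: 0.05 m / 0.4 = 0.125, 0.046 m / 0.4 = 0.115.

play_rows(motion=[[[0, 0.005, 0, 0, 0, 0], [0, 0.01, 0, 0, 0, 0], [0.01, 0.01, 0, 0, 0, 0], [0.035, 0.01, 0, 0, 0, 0], [0.065, 0.01, 0, 0, 0, 0], [0.095, 0.01, 0, 0, 0, 0], [0.115, 0.01, 0, 0, 0, 0], [0.125, 0.01, 0, 0, 0, 0]]])

```text
time_s: 8.62
position: [0.4615, 0.0351, 0.0277]
tcp_rot: [[0.999, 0.042, 0.002], [0.042, -0.999, -0.0], [0.002, 0.0, -1.0]]
force: [-0.7, -0.6, -2.6]
opening: 0.137
grasp_force: 30.0
```

```bash
sed -i 's/L=.168/L=.171/' h.py; python3 look.py; python3 -c "
from h import *
print(to(outb(.03-L,0,.0277),2.4))"
```

```text
t 8.6167 pos [0.4615 0.0351 0.0277] yaw 2.39 F [-0.7 -0.6 -2.6] open 0.137 g 30.0000291550532
rail yaw 2.4
nose in bracket [-0.0401 -0.0005] tcp in bracket [-0.2111 -0.0006]
[0.0698, -0.0007, 0.0002, 0.03, -0.14, -0.01]
```

play_rows(motion=[[[0.015, 0, 0, 0, 0, 0], [0.04, -0.0025, 0, 0, 0, 0], [0.07, -0.0025, 0, 0, 0, 0], [0.1, -0.0025, 0, 0, 0, 0], [0.13, -0.0025, 0, 0, 0, 0], [0.155, -0.0025, 0, 0, 0, 0], [0.17, -0.0025, 0, 0, 0, 0], [0.175, -0.0025, 0, 0, 0, 0]]])

```text
time_s: 9.33
position: [0.5294, 0.0391, 0.0277]
tcp_rot: [[0.999, 0.042, -0.002], [0.042, -0.999, 0.0], [-0.002, -0.0, -1.0]]
force: [-3.1, -1.4, 3.8]
opening: 0.135
grasp_force: 30.0
```

```bash
python3 look.py; python3 - <<'E'
from h import *
c=snap('top');f=c['frame'][130:230,210:310]
cv2.imwrite('pics/t4.png',cv2.resize(f[:,:,::-1],None,fx=5.5,fy=5.5,interpolation=cv2.INTER_CUBIC))
print([((proj(c,outb(x,0,z))-[210,130])*5.5).round(0).tolist() for x,z in ((.03,.04),(.055,.05),(.03,.04))])
E
```

```text
t 9.3333 pos [0.5294 0.0391 0.0277] yaw 2.39 F [-3.1 -1.4  3.8] open 0.135 g 29.99927243683487
rail yaw 2.42
nose in bracket [0.0279 0.0006] tcp in bracket [-0.1431  0.0006]
[[252.0, 209.0], [249.0, 157.0], [252.0, 209.0]]
```

View pics/t4.png

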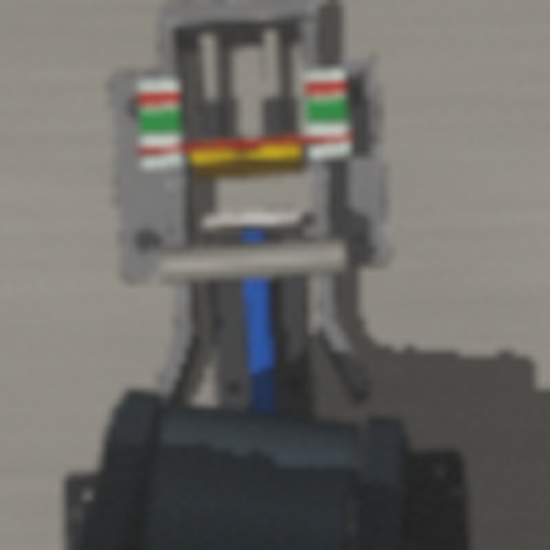

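The plate is under the pipe, front edge at crop row 211, centred between the cheeks and short of the stop (row 170). I go on slowly to first contact.

Scaled: 0.031 m / 0.4 = 0.0775, 0.03 m / 0.4 = 0.075.

play_rows(motion=[[[0.0075, 0.0013, 0, 0, 0, 0], [0.0175, 0.0013, 0, 0, 0, 0], [0.03, 0.0013, 0, 0, 0, 0], [0.0425, 0.0013, 0, 0, 0, 0], [0.055, 0.0013, 0, 0, 0, 0], [0.0675, 0.0013, 0, 0, 0, 0], [0.075, 0.0013, 0, 0, 0, 0], [0.0775, 0.0013, 0, 0, 0, 0]]])

```text
time_s: 10.1
position: [0.5583, 0.0398, 0.0277]
tcp_rot: [[0.999, 0.042, -0.006], [0.042, -0.999, 0.0], [-0.006, -0.0, -1.0]]
force: [-9.5, -2.8, 7.6]
opening: 0.138
grasp_force: 30.0
```

play_rows(motion=[[[0, 0, 0, 0, 0, 0], [0, 0, 0, 0, 0, 0]]])

```text
time_s: 10.27
position: [0.5584, 0.0398, 0.0277]
tcp_rot: [[0.999, 0.042, -0.006], [0.042, -0.999, 0.0], [-0.006, -0.0, -1.0]]
force: [-7.9, -1.2, 6.3]
opening: 0.137
grasp_force: 30.0
```

```bash
cat >> h.py <<'E'
def stopx(n='top'):
    "pointer travel: red pixels between the strips in the gap over the cheek, by matching projected bar"
    c=snap(n);hsv=cv2.cvtColor(c['frame'],cv2.COLOR_RGB2HSV)
    red=((hsv[...,0]<6)|(hsv[...,0]>172))&(hsv[...,1]>110)&(hsv[...,2]>70)
    best=[]
    for s in np.arange(-.004,.03,.0005):
        pts=[proj(c,outb(.060+s,y,.060)) for y in np.linspace(-.028,.028,60)]
        m=cv2.remap((red*1.0).astype(np.float32),np.float32([p[0] for p in pts]).reshape(1,-1),np.float32([p[1] for p in pts]).reshape(1,-1),cv2.INTER_LINEAR)
        best.append((m.mean(),s))
    b=np.array(best);w=b[:,0]**2;return (w@b[:,1]/w.sum()).round(4),b[:,0].max().round(2)
E
python3 look.py; python3 -c "
from h import *
print(stopx('top'),stopx('side'))"
```

```text
t 10.2667 pos [0.5584 0.0398 0.0277] yaw 2.4 F [-7.9 -1.2  6.3] open 0.137 g 29.99910701997578
rail yaw 2.41
nose in bracket [0.0569 0.0001] tcp in bracket [-1.141e-01  1.000e-04]
(np.float64(0.0058), np.float64(0.41)) (np.float64(0.0034), np.float64(0.48))
```

No picture views are left, so I measure the pointer numerically and calibrate it on the rest pictures saved at the start.

```bash
cat > ptr.py <<'E'
from h import *
S=np.arange(-.008,.034,.00025)
def prof(c,fr,ys):
    g=fr.astype(np.float32);a=np.clip(g[...,0]-1.6*g[...,1],0,None)*(g[...,1]<1.7*g[...,2]+12)
    o=[]
    for s in S:
        p=np.float32([proj(c,outb(.060+s,y,.060)) for y in ys])
        o.append(cv2.remap(a,p[:,0].reshape(1,-1),p[:,1].reshape(1,-1),cv2.INTER_LINEAR).mean())
    return np.array(o)
for n in ('top','side'):
    c=snap(n);rest=cv2.imread(f'pics/{n}0.png')[:,:,::-1]
    for nm,ys in (('mid',np.linspace(-.026,.026,60)),):
        r=prof(c,rest,ys);q=prof(c,c['frame'],ys);e=[]
        for v in (r,q):
            k=v.argmax();w=np.where(abs(S-S[k])<.004,v,0);e.append(w@S/w.sum())
        # shift by cross-correlation
        rr=r-r.mean();qq=q-q.mean();cc=[(np.interp(S-d,S,rr)*qq).sum() for d in S]
        print(n,nm,'rest %.4f now %.4f diff %.4f  xcorr %.4f peaks %.0f %.0f'%(*e,e[1]-e[0],S[np.argmax(cc)],r.max(),q.max()))
E
python3 ptr.py
```

```text
top mid rest 0.0011 now 0.0043 diff 0.0032  xcorr 0.0033 peaks 21 22
side mid rest 0.0007 now 0.0043 diff 0.0036  xcorr 0.0038 peaks 61 43
```

Both views agree that the stop is pushed in about 3.4 mm, so roughly 11.5 mm is left.

Scaled: 0.01 m / 0.4 = 0.025, 0.009 m / 0.4 = 0.0225.

play_rows(motion=[[[0.0025, 0, 0, 0, 0, 0], [0.0075, 0, 0, 0, 0, 0], [0.0125, 0, 0, 0, 0, 0], [0.0175, 0, 0, 0, 0, 0], [0.0225, 0, 0, 0, 0, 0], [0.025, 0, 0, 0, 0, 0], [0.025, 0, 0, 0, 0, 0], [0.025, 0, 0, 0, 0, 0]]])

```text
time_s: 11.18
position: [0.5628, 0.0405, 0.0276]
tcp_rot: [[0.999, 0.042, -0.017], [0.042, -0.999, 0.001], [-0.017, -0.002, -1.0]]
force: [-15.8, -2.6, 14.2]
opening: 0.139
grasp_force: 30.0
```

```bash
python3 look.py; python3 ptr.py
```

```text
t 11.1833 pos [0.5628 0.0405 0.0276] yaw 2.42 F [-15.8  -2.6  14.2] open 0.139 g 30.000984664075077
rail yaw 2.47
nose in bracket [0.0614 0.0008] tcp in bracket [-0.1096  0.0006]
top mid rest 0.0011 now 0.0093 diff 0.0081  xcorr 0.0083 peaks 21 18
side mid rest 0.0007 now 0.0087 diff 0.0080  xcorr 0.0083 peaks 61 74
```

The arm yields: about 10 mm commanded gave 5 mm of motion, because the tool presses down with 14 N and adds friction. I ease upward a little and hold.

Scaled: 0.002 m / 0.4 = 0.005, -0.001 m / 0.4 = -0.0025.

play_rows(motion=[[[0, 0, -0.0013, 0, 0, 0], [0, 0, -0.0025, 0, 0, 0], [0.0025, 0, -0.0025, 0, 0, 0], [0.005, 0, -0.0025, 0, 0, 0], [0.005, 0, -0.0025, 0, 0, 0], [0.005, 0, -0.0025, 0, 0, 0]]])

```text
time_s: 11.83
position: [0.5668, 0.0404, 0.0276]
tcp_rot: [[0.999, 0.042, -0.014], [0.042, -0.999, 0.0], [-0.013, -0.001, -1.0]]
force: [-12.4, -2.4, 4.1]
opening: 0.136
grasp_force: 30.0
```

```bash
python3 look.py; python3 ptr.py
```

```text
t 11.8333 pos [0.5668 0.0404 0.0276] yaw 2.42 F [-12.4  -2.4   4.1] open 0.136 g 29.996854732744396
rail yaw 2.45
nose in bracket [0.0653 0.0004] tcp in bracket [-0.1057  0.0003]
top mid rest 0.0011 now 0.0126 diff 0.0115  xcorr 0.0115 peaks 21 25
side mid rest 0.0007 now 0.0125 diff 0.0118  xcorr 0.0120 peaks 61 69
```

Fz has dropped to 4 N and the stop is at about 11.7 mm. I need about 3.3 mm more.

play_rows(motion=[[[0.0025, 0, 0, 0, 0, 0], [0.005, 0, -0.0005, 0, 0, 0], [0.0075, 0, -0.001, 0, 0, 0], [0.01, 0, -0.001, 0, 0, 0], [0.01, 0, -0.001, 0, 0, 0], [0.01, 0, -0.001, 0, 0, 0], [0.01, 0, -0.001, 0, 0, 0]]])

```text
time_s: 12.57
position: [0.5696, 0.0407, 0.0277]
tcp_rot: [[0.999, 0.042, -0.016], [0.042, -0.999, 0.001], [-0.016, -0.001, -1.0]]
force: [-13.8, -2.6, 3.4]
opening: 0.136
grasp_force: 30.0
```

```bash
python3 look.py; python3 ptr.py
```

```text
t 12.5667 pos [0.5696 0.0407 0.0277] yaw 2.41 F [-13.8  -2.6   3.4] open 0.136 g 29.998610727488995
rail yaw 1.67
nose in bracket [ 0.0681 -0.0017] tcp in bracket [-0.1029  0.0005]
top mid rest 0.0011 now 0.0154 diff 0.0143  xcorr 0.0143 peaks 21 24
side mid rest 0.0007 now 0.0151 diff 0.0144  xcorr 0.0145 peaks 61 82
```

The stop is at 14.4 mm, about 8.6 N. I hold and check that it is steady.

play_rows(motion=[[[0, 0, 0, 0, 0, 0], [0, 0, 0, 0, 0, 0], [0, 0, 0, 0, 0, 0], [0, 0, 0, 0, 0, 0], [0, 0, 0, 0, 0, 0], [0, 0, 0, 0, 0, 0], [0, 0, 0, 0, 0, 0], [0, 0, 0, 0, 0, 0]]])

```text
time_s: 13.38
position: [0.5695, 0.0407, 0.0276]
tcp_rot: [[0.999, 0.042, -0.016], [0.042, -0.999, 0.001], [-0.016, -0.001, -1.0]]
force: [-13.1, -2.6, 3.8]
opening: 0.138
grasp_force: 30.0
```

```bash
python3 look.py; python3 ptr.py
```

```text
t 13.3833 pos [0.5695 0.0407 0.0276] yaw 2.41 F [-13.1  -2.6   3.8] open 0.138 g 29.99856684822589
rail yaw 1.67
nose in bracket [ 0.0681 -0.0017] tcp in bracket [-0.1029  0.0005]
top mid rest 0.0011 now 0.0154 diff 0.0143  xcorr 0.0143 peaks 21 24
side mid rest 0.0007 now 0.0151 diff 0.0144  xcorr 0.0145 peaks 61 82
```

Steady, so I hand it in.

```bash
python3 -c "
from rig import bot
print(bot.hand_in())"
```

```text
the job is handed in; nothing more can be done
None
```

I handed in the job with the rail still gripped, flat and straight in the grey bracket, and the stop held steady at about 14.4 mm (about 8.6 N); the hand-in returned no verdict.

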